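Lock the test jig onto the circuit board

TASK

Two spring-loaded test jigs stand on the bench; only one holds a green circuit board. On that jig, push the white plunger down into its blue housing by the orange knob and, keeping it down, slide the keeper bar under the black bridge until its red tip stands well out on the far side, then let go so that the bridge keeps the plunger trapped down. Leave the empty jig as it is.

Things in the scene. Friction and masses are not known exactly. Their poses are not given: they have to be found in the camera images.
- keeper_knob (a point): Top centre of the orange keeper knob of the jig WITH THE GREEN BOARD: a post 22 x 22 mm, 40 mm tall, on the keeper bar; starts 127 mm above the bench, nothing higher near it. Axes, the jig's: z up, +y the way the keeper slides to lock (to the black bridge), +x to the end where the board lies. Jig fixed to the bench, yaw within 26 degrees (0: bridge to the robot's left). Base 140 x 180 x 15 mm.
- plunger (a joint): Depth of that jig's white plunger (46 x 46 mm, in a blue 66 x 66 mm housing, rim 55 mm above the bench), m: 0 up (start), 0.024 bottom stop. Takes 5 N at first, 13 N at the bottom. Springs back if released untrapped; trapped it rests at 0.012. The keeper bar lies on its top and goes down with it; pushed 12 mm or more, the bar clears the bridge, else it runs against it.
- keeper (a joint): Slide of that jig's keeper bar (20 mm wide, 8 mm thick, red tip 65 mm ahead of the knob's centre) along +y, m: starts 0 to 0.010, end stop 0.050, friction 1.5 N, stays where left. Bridge: black crossbar on two posts, 48 mm wide (x), 14 mm deep (y), underside 75 and top 85 mm above the bench. The tip gets under it at 0.017, reaches its far face at 0.031, is well out above 0.035.
- spare_knob (a point): Top centre of the orange knob of the other, identical jig, which is EMPTY (black bed without a board). Same axes. To be left alone.

How it is judged:
On the way:
1. the plunger is pushed down far enough to let the keeper pass under the bridge (value of joint plunger above 0.0115 m), for 0.1 s.
At the end, for the whole second after the job is handed in: On the jig with the green board the plunger stays down by more than 9 mm (trapped, about 12 mm) and the keeper has slid more than 34 mm, so that its red tip stands out beyond the bridge; both at rest. The knob of the empty jig has not moved by more than 8 mm at any time (value of joint plunger above 0.009 m and value of joint keeper above 0.034 m and velocity of joint plunger between -0.01 and 0.01 m/s and velocity of joint keeper between -0.01 and 0.01 m/s); the robot touches nothing.
It fails at once if the empty jig's plunger or keeper is moved by more than 8 mm (distance of spare_knob from where it was at the start of the episode above 0.008 m).
It also fails if it takes over 29 s, if anything falls off the work surface, if the arm or the gripper's body presses on something with over 40 N, if the wrist force passes 120 N, or if a joint passes its speed limit or range.

ROBOT

A 6-joint arm with a two-finger parallel gripper is mounted at the origin on the work surface. World frame = base frame: x ahead of the robot, y to its left, z up, the work surface at z = 0. Lengths are in m, angles in rad, forces in N, time in s.
With the tool pointing down it reaches from about 0.275 to 0.85 m from the base axis. Payload 5.2 kg.
Tool frame: the origin (TCP) lies midway between the tips of the shut fingers; the grasp point (between the pads) lies 19 mm behind it; z points along the fingers, y is the direction in which the jaws open and shut (so a half turn about z gives the same grasp; the last joint's range is limited). The gripper opens to 85 mm and grips with 20 to 120 N. Pads are 22 mm wide; open, the fingers measure 114 mm over their backs; the gripper's body (76 mm by 85 mm) begins 54 mm behind the grasp point. The pads swing forward as they close: fully open they stand 13 mm farther back than shut.
Start: joints at [0.968, 0.259, 1.535, -0, 1.348, -0.203], TCP at [0.214, 0.507, 0.231] pointing down, gripper open.
Joint ranges: [-3.14, 3.14], [-0.91, 2.08], [0.19, 2.58], [-1.22, 4.36], [0.22, 2.71], [-3.12, 3.12]. Speed limits (rad/s): [2.57, 2.57, 3.14, 3.14, 3.14, 3.14].

INTERFACE

Orientations are given as a rotation vector (axis times angle).
In Python, from plant import bot gives the robot as it stands.
- The arm moves only by the tool step_arm, never from a script. Its argument "targets" is text: rows parted by semicolons, each of 7 numbers parted by spaces: the turn, a rotation vector about the tool's x, y, z in degrees, then the shift along the tool's x, y, z in cm, then the opening in per cent of the stroke, from 0 (shut) to 100 (fully open). A call has 1 to 5 rows; each row is the pose to reach, as a shift and turn from the pose commanded when the call began, along the tool's axes at that moment; what a row does not reach only later rows make up. A row lasts 1/12 s, in which the tool goes at most 41.7 mm and 7.16 degrees, less where a joint would pass 70% of its speed; a pose out of reach is approached as far as the arm can. A call with a gripper value outside its range is refused whole. The fingers move at their own pace and stop on an object; the grip force is fixed at half the most. Time passes only in rows, so rows that repeat a pose let the fingers close. It gives the time, the measured TCP pose, the force and the opening at its end, in the units of the state.
- bot.read_state(): the state, without advancing time (a new reading comes with each control period).
- bot.snapshot(name): name is "scene" or "top"; returns a dict with "image" (420x560x3 uint8, blue, green, red), "camera_matrix" (3x3 intrinsics, pixels), "camera_from_world" (4x4, takes a point from world to camera coordinates). Camera axes: x right, y up, looking along -z (the intrinsics and any distortion apply to the point x, -y, -z); pixel columns grow to the right and rows downward; lengths in m; the calibration is good to about 2 mm. A picture is of the moment at which its call begins. There is no depth.
- bot.sign_off(): hands the job in, once; it reports no verdict.
The state is a dict: "time": time; "joints": joint angles; "qd": joint speeds; "tau": joint torques, N m; "tool_pos": TCP position; "ee_rot": TCP orientation; "ft_force": force on the tool from outside, world axes, zero at the start; "moment": the same for the moment, N m; "finger_gap": finger opening in m.
Only numpy, scipy, OpenCV 4.12 (cv2) and the standard library are available. Lean on these libraries where they do the work, as an engineer would, in place of code of your own. Each camera call takes 0.05 s, during which the arm holds its last target. There are 200 camera calls.

## Working session

There is one attempt and no reset: what is moved stays moved. The work goes in short steps, Python scripts to look and compute and a tool call to move; the robot and the scene stay as the last step left them, time stands still between calls to the robot, and variables do not carry over. Pictures are saved under pics/ and viewed, about 8 in all and at most 12, crops included, and the job is handed in when it is done.

Besides the shell and the picture viewer there is one more tool, called after "Emit:" as name(argument=value, ...) on one line, values as JSON. step_arm: Moves the arm, as the interface text tells. Its arguments: {"type":"object","properties":{"targets":{"type":"string"}},"required":["targets"]}

```bash
mkdir -p pics; ls
python3 - <<'E'
from plant import bot
import cv2,numpy as np
s=bot.read_state(); print(s)
for n in("scene","top"):
    d=bot.snapshot(n); cv2.imwrite(f"pics/{n}0.png",d["image"]); print(d["camera_matrix"],d["camera_from_world"])
    np.savez(f"{n}0.npz",**d)
E
```

```text
pics
{'time': 0.0, 'joints': array([ 9.68206766e-01,  2.59359827e-01,  1.53613706e+00, -1.88277752e-05,
        1.34798720e+00, -2.02804393e-01]), 'qd': array([-0.00033845,  0.00067109,  0.00037894, -0.00069169,  0.00202884,
        0.00168582]), 'tau': array([ 9.01074891e-04, -4.46025288e+01, -2.90579849e+01, -1.12616285e-04,
        1.13428410e-02,  1.99432611e-05]), 'tool_pos': array([0.21373939, 0.50617208, 0.23044398]), 'ee_rot': array([-6.23656874e-01, -3.07832718e+00,  2.74404850e-03]), 'ft_force': array([-0.25622466,  0.35033656, -0.07424227]), 'moment': array([-0.01206412,  0.00860627, -0.02879388]), 'finger_gap': 0.08562497457531087}
[[396.35190117   0.         269.6870019 ]
 [  0.         396.35190117 214.13715133]
 [  0.           0.           1.        ]] [[ 0.4039502   0.91466176 -0.01476803 -0.22516816]
 [-0.74037285  0.33637402  0.58197986  0.35174084]
 [ 0.53728231 -0.22415703  0.81306909 -1.03965668]
 [ 0.          0.          0.          1.        ]]
[[379.93436562   0.         278.94481975]
 [  0.         379.93436562 215.6070371 ]
 [  0.           0.           1.        ]] [[-0.00375905 -0.99989816  0.01376747 -0.01074942]
 [ 0.99471475 -0.00232618  0.10265065 -0.54941449]
 [-0.10260817  0.01408057  0.99462219 -0.71873785]
 [ 0.          0.          0.          1.        ]]
```

View pics/scene0.png

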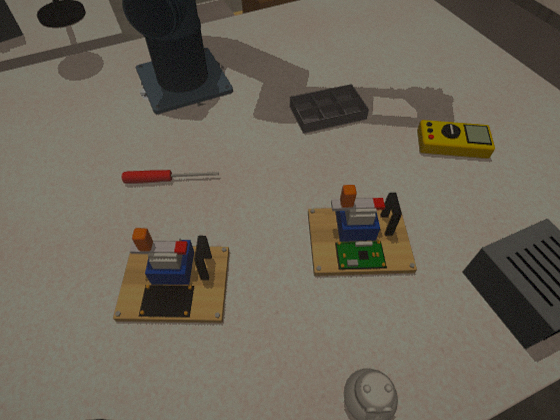

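View pics/top0.png

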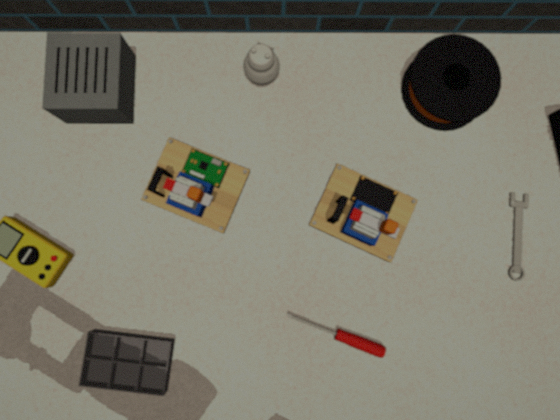

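```bash
cat > h.py <<'E'
import cv2,numpy as np
def ray(d,px):
    K=d["camera_matrix"];T=d["camera_from_world"];R=T[:3,:3];t=T[:3,3]
    v=np.linalg.inv(K)@np.array([px[0],px[1],1.]); v=np.array([v[0],-v[1],-v[2]])
    return -R.T@t,R.T@v
def onz(d,px,z):
    o,v=ray(d,px); return o+v*(z-o[2])/v[2]
def mask(im,lo,hi): return cv2.inRange(cv2.cvtColor(im,cv2.COLOR_BGR2HSV),lo,hi)
def blobs(m,amin):
    cs,_=cv2.findContours(m,cv2.RETR_EXTERNAL,cv2.CHAIN_APPROX_NONE)
    return [c for c in cs if cv2.contourArea(c)>amin]
E
python3 - <<'E'
from h import *
for n in("top","scene"):
    d=np.load(f"{n}0.npz"); im=d["image"]
    for nm,lo,hi,a in(("orange",(6,180,100),(14,255,255),30),("red",(0,180,80),(5,255,255),20),("wood",(12,50,90),(24,190,255),800),("blue",(108,120,40),(130,255,255),60)):
        for c in blobs(mask(im,lo,hi),a):
            r=cv2.minAreaRect(c); m=c.reshape(-1,2).mean(0)
            z={"orange":.127,"red":.083,"wood":.015,"blue":.055}[nm]
            print(n,nm,cv2.contourArea(c),cv2.boundingRect(c),np.round(onz(d,r[0],z),3), end=' ')
            if nm=="wood": print("\n",np.round([onz(d,p,.015)[:2] for p in cv2.boxPoints(r)],3).tolist())
            else: print()
    cv2.imwrite(f"pics/{n}c.png",cv2.resize(im[120:260,120:280] if n=="top" else im[170:290,290:430],None,fx=4,fy=4,interpolation=cv2.INTER_CUBIC))
E
```

```text
top orange 113.0 (384, 220, 14, 13) [ 0.52  -0.201  0.127] 
top orange 108.5 (188, 187, 13, 14) [0.579 0.134 0.127] 
top red 485.5 (336, 329, 49, 28) [ 0.318 -0.154  0.083] 
top red 68.0 (350, 209, 12, 12) [ 0.546 -0.152  0.083] 
top red 66.5 (164, 178, 10, 12) [0.603 0.19  0.083] 
top wood 6160.0 (309, 163, 109, 100) [ 0.557 -0.182  0.015] 
 [[0.532, -0.069], [0.662, -0.13], [0.582, -0.297], [0.455, -0.234]]
top wood 6095.0 (141, 137, 109, 96) [0.615 0.156 0.015] 
 [[0.584, 0.265], [0.718, 0.215], [0.646, 0.044], [0.514, 0.097]]
top blue 195.0 (342, 218, 35, 27) [ 0.513 -0.164  0.055] 
top blue 81.5 (353, 200, 34, 17) [ 0.562 -0.187  0.055] 
top blue 137.0 (167, 199, 37, 17) [0.568 0.166 0.055] 
scene orange 116.5 (133, 228, 14, 12) [ 0.523 -0.202  0.127] 
scene orange 96.5 (343, 185, 13, 10) [0.581 0.135 0.127] 
scene red 99.0 (175, 241, 12, 12) [ 0.543 -0.152  0.083] 
scene red 77.5 (373, 198, 12, 10) [0.599 0.191 0.083] 
scene red 337.0 (122, 170, 48, 11) [ 0.367 -0.167  0.083] 
scene wood 3218.0 (113, 243, 116, 79) [ 0.56  -0.188  0.015] 
 [[0.441, -0.266], [0.527, -0.07], [0.664, -0.12], [0.589, -0.293]]
scene wood 2808.0 (307, 206, 111, 68) [0.619 0.158 0.015] 
 [[0.512, 0.099], [0.593, 0.296], [0.715, 0.212], [0.642, 0.036]]
scene wood 2871.5 (351, 86, 142, 61) [0.39  0.46  0.015] 
 [[0.402, 0.263], [0.223, 0.372], [0.376, 0.682], [0.535, 0.537]]
scene wood 3163.0 (216, 44, 108, 80) [0.105 0.182 0.015] 
 [[0.021, 0.045], [-0.178, 0.242], [0.187, 0.315], [0.319, 0.137]]
scene blue 225.0 (146, 240, 44, 39) [ 0.535 -0.177  0.055] 
scene blue 324.0 (340, 211, 40, 29) [0.613 0.149 0.055]
```

View pics/topc.png

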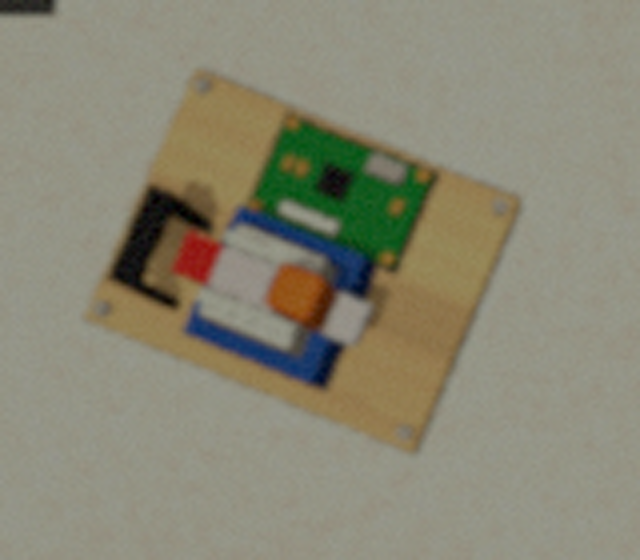

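The board jig is the left one in the top view. Its knob is at about (0.580, 0.1345) and its yaw is about -22°. I'll move above it with the jaws along the jig's x.

Emit:
step_arm(targets="0 0 89 -48.2 -20 0 100; 0 0 89 -48.2 -20 0 100; 0 0 89 -48.2 -20 0 100; 0 0 89 -48.2 -20 0 100; 0 0 89 -48.2 -20 0 100")

```text
time: 0.52
tool_pos: [0.3608, 0.3567, 0.231]
ee_rot: [-1.547, -2.734, 0.001]
ft_force: [0.4, 0.6, -0.9]
finger_gap: 0.0852
```

```bash
cat > rem.py <<'E'
import sys
from h import *
from plant import bot
from scipy.spatial.transform import Rotation as Ro
def rem(p,yaw):  # jaws along jig x, tool down
    s=bot.read_state(); R=Ro.from_rotvec(s["ee_rot"]).as_matrix()
    a=np.radians(yaw); y=np.array([np.cos(a),np.sin(a),0]); z=np.array([0,0,-1.]); x=np.cross(y,z)
    G=np.c_[x,y,z]
    if x@R[:,0]+y@R[:,1]<-1e-1 and '-f' in sys.argv: G[:,:2]*=-1
    print("t",round(s["time"],2),"pos",np.round(s["tool_pos"],4),"F",np.round(s["ft_force"],1),"gap",round(s["finger_gap"],4))
    print("turn deg",np.round(np.degrees(Ro.from_matrix(R.T@G).as_rotvec()),2),"shift cm",np.round(100*R.T@(np.array(p)-s["tool_pos"]),2))
if __name__=="__main__": rem([float(v) for v in sys.argv[1:4]],float(sys.argv[4]))
E
python3 rem.py .580 .1345 .230 -22
```

```text
t 0.52 pos [0.3608 0.3567 0.231 ] F [ 0.4  0.6 -0.9] gap 0.0852
turn deg [-3.000e-02  2.000e-02  5.297e+01] shift cm [-30.33   7.36   0.09]
```

Emit:
step_arm(targets="0 0 53 -30.3 7.4 0 100; 0 0 53 -30.3 7.4 0 100; 0 0 53 -30.3 7.4 0 100; 0 0 53 -30.3 7.4 0 100; 0 0 53 -30.3 7.4 0 100")

```text
time: 0.93
tool_pos: [0.5084, 0.2091, 0.231]
ee_rot: [-2.314, -2.124, 0.001]
ft_force: [0.7, 1.1, 0.1]
finger_gap: 0.0853
```

```bash
python3 rem.py .580 .1345 .230 -22
```

```text
t 0.93 pos [0.5084 0.2091 0.231 ] F [0.7 1.1 0.1] gap 0.0853
turn deg [-4.000e-02  1.000e-02  1.711e+01] shift cm [-6.82  7.77  0.09]
```

Emit:
step_arm(targets="0 0 17.1 -6.8 7.8 0 100; 0 0 17.1 -6.8 7.8 0 100; 0 0 17.1 -6.8 7.8 0 100; 0 0 17.1 -6.8 7.8 4 100; 0 0 17.1 -6.8 7.8 4 100")

```text
time: 1.35
tool_pos: [0.5774, 0.135, 0.1848]
ee_rot: [-2.597, -1.758, 0.014]
ft_force: [-1.7, -0.2, -2.3]
finger_gap: 0.0855
```

```bash
python3 rem.py .580 .1345 .094 -22
python3 - <<'E'
from h import *
from plant import bot
o=[]
for n,(y,x) in(("scene",(130,270)),("top",(90,90))):
    d=bot.snapshot(n); im=d["image"]; np.savez(f"{n}1.npz",**d)
    o.append(cv2.resize(im[y:y+170,x:x+130],None,fx=3,fy=3,interpolation=cv2.INTER_CUBIC))
    for c in blobs(mask(im,(6,180,80),(14,255,255)),20): print(n,cv2.boundingRect(c),onz(d,cv2.minAreaRect(c)[0],.127))
cv2.imwrite("pics/b1.png",np.hstack(o))
E
```

```text
t 1.35 pos [0.5774 0.135  0.1848] F [-1.7 -0.2 -2.3] gap 0.0855
turn deg [-0.56  0.26  0.19] shift cm [0.09 0.35 9.08]
scene (133, 228, 17, 22) [ 0.53353025 -0.20310224  0.127     ]
scene (342, 185, 14, 22) [0.59176923 0.12754405 0.127     ]
top (381, 220, 14, 14) [ 0.52040688 -0.19549965  0.127     ]
top (188, 187, 15, 15) [0.57754893 0.1324158  0.127     ]
top (410, 88, 36, 35) [ 0.72896455 -0.26848897  0.127     ]
```

View pics/b1.png

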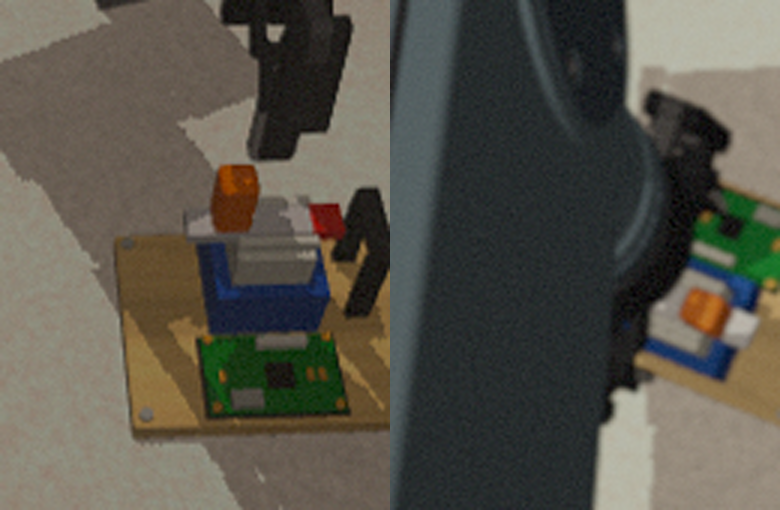

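Run:
```python
from h import *
for n in("scene","top"):
    d=np.load(n+"1.npz");T=d["camera_from_world"];K=d["camera_matrix"]
    for p in((.577,.135,.185),(.577+.049*.927,.135-.049*.375,.198),(.577-.049*.927,.135+.049*.375,.198),(.58,.1345,.127)):
        c=T[:3,:3]@p+T[:3,3]; q=K@[c[0],-c[1],-c[2]]; print(n,p,q[:2]/q[2])
```

```text
scene (0.577, 0.135, 0.185) [353.35389367 163.65903601]
scene (0.622423, 0.116625, 0.198) [360.02615959 182.60561556]
scene (0.531577, 0.153375, 0.198) [349.8646332  135.17591634]
scene (0.58, 0.1345, 0.127) [348.52464971 189.03490863]
top (0.577, 0.135, 0.185) [185.66282601 187.87595136]
top (0.622423, 0.116625, 0.198) [196.34122734 157.20620417]
top (0.531577, 0.153375, 0.198) [170.83707578 216.05629384]
top (0.58, 0.1345, 0.127) [193.80526937 192.08537637]
```

Emit:
step_arm(targets="-0.5 0.2 0.2 0.1 0.3 3 100; -0.5 0.2 0.2 0.1 0.3 6 100; -0.5 0.2 0.2 0.1 0.3 8.9 100; -0.5 0.2 0.2 0.1 0.3 8.9 100; -0.5 0.2 0.2 0.1 0.3 8.9 100")

```text
time: 1.87
tool_pos: [0.5825, 0.1376, 0.1029]
ee_rot: [2.597, 1.76, 0.01]
ft_force: [1.1, -1.0, 1.2]
finger_gap: 0.0854
```

```bash
python3 rem.py .580 .1345 .096 -22
python3 - <<'E'
from h import *
from plant import bot
o=[]
for n,(y,x) in(("scene",(130,290)),("top",(90,110))):
    d=bot.snapshot(n); im=d["image"]; np.savez(f"{n}2.npz",**d)
    o.append(cv2.resize(im[y:y+150,x:x+130],None,fx=3,fy=3,interpolation=cv2.INTER_CUBIC))
cv2.imwrite("pics/b2.png",np.hstack(o))
E
```

```text
t 1.87 pos [0.5825 0.1376 0.1029] F [ 1.1 -1.   1.2] gap 0.0854
turn deg [ 0.42 -0.17  0.25] shift cm [-0.38 -0.13  0.69]
```

View pics/b2.png

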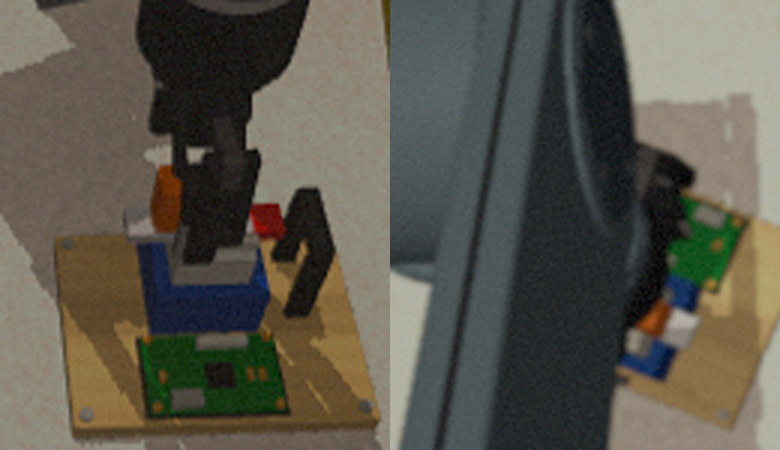

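Emit:
step_arm(targets="0.4 -0.2 0.2 -0.4 -0.1 0.6 100; 0.4 -0.2 0.2 -0.4 -0.1 0.6 100; 0.4 -0.2 0.2 -0.4 -0.1 0.6 0; 0.4 -0.2 0.2 -0.4 -0.1 0.6 0; 0.4 -0.2 0.2 -0.4 -0.1 0.6 0")

```text
time: 2.38
tool_pos: [0.581, 0.1334, 0.0968]
ee_rot: [2.603, 1.755, 0.003]
ft_force: [0.1, 0.1, 0.5]
finger_gap: 0.0513
```

Emit:
step_arm(targets="0 0 0 0 0 0 0; 0 0 0 0 0 0 0; 0 0 0 0 0 0 0; 0 0 0 0 0 0 0")

```text
time: 2.72
tool_pos: [0.5791, 0.134, 0.0964]
ee_rot: [-2.604, -1.755, 0.002]
ft_force: [-5.6, 1.8, 5.3]
finger_gap: 0.0209
```

```bash
python3 rem.py .580 .1345 .096 -22
python3 - <<'E'
from h import *
from plant import bot
o=[]
for n,(y,x) in(("scene",(130,290)),):
    d=bot.snapshot(n); im=d["image"]; np.savez(f"{n}2.npz",**d)
    o.append(cv2.resize(im[y:y+150,x:x+130],None,fx=3,fy=3,interpolation=cv2.INTER_CUBIC))
cv2.imwrite("pics/b3.png",np.hstack(o))
E
```

```text
t 2.72 pos [0.5791 0.134  0.0964] F [-5.6  1.8  5.3] gap 0.0209
turn deg [-0.09  0.03 -0.04] shift cm [0.08 0.07 0.04]
```

View pics/b3.png

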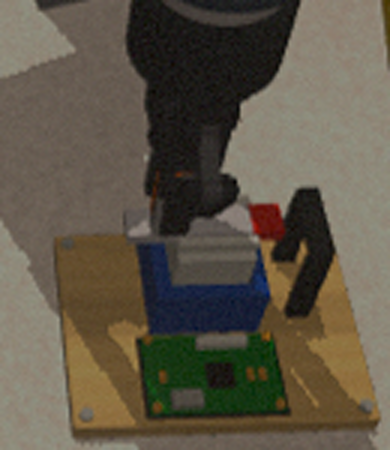

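The knob is gripped (gap 21 mm). Next is the press, 18 mm down.

Emit:
step_arm(targets="0 0 0 0 0 0.5 0; 0 0 0 0 0 1.0 0; 0 0 0 0 0 1.5 0; 0 0 0 0 0 1.8 0; 0 0 0 0 0 1.8 0")

```text
time: 3.18
tool_pos: [0.5792, 0.1341, 0.0787]
ee_rot: [-2.604, -1.755, 0.001]
ft_force: [-7.4, 0.9, 11.7]
finger_gap: 0.0211
```

Emit:
step_arm(targets="0 0 0 0 0 0 0; 0 0 0 0 0 0 0; 0 0 0 0 0 0 0")

```text
time: 3.43
tool_pos: [0.5792, 0.1341, 0.0793]
ee_rot: [-2.604, -1.756, 0.001]
ft_force: [-6.9, 1.5, 10.9]
finger_gap: 0.0213
```

Emit:
step_arm(targets="0 0 0 0.8 0 0 0; 0 0 0 1.6 0 0 0; 0 0 0 2.4 0 0 0; 0 0 0 3.2 0 0 0; 0 0 0 3.9 0 0 0")

```text
time: 3.85
tool_pos: [0.5942, 0.1706, 0.0795]
ee_rot: [-2.605, -1.756, 0.0]
ft_force: [-7.0, 0.4, 11.0]
finger_gap: 0.0211
```

Emit:
step_arm(targets="0 0 0 0 0 0 0; 0 0 0 0 0 0 0; 0 0 0 0 0 0 0")

```text
time: 4.1
tool_pos: [0.5945, 0.1713, 0.0797]
ee_rot: [-2.604, -1.756, -0.002]
ft_force: [-6.6, 4.2, 10.4]
finger_gap: 0.021
```

```bash
python3 rem.py .580 .1345 .096 -22
python3 - <<'E'
from h import *
from plant import bot
o=[]
for n,(y,x) in(("scene",(130,290)),("top",(90,110))):
    d=bot.snapshot(n); im=d["image"]; np.savez(f"{n}2.npz",**d)
    o.append(cv2.resize(im[y:y+150,x:x+130],None,fx=3,fy=3,interpolation=cv2.INTER_CUBIC))
cv2.imwrite("pics/b4.png",np.hstack(o))
E
```

```text
t 4.1 pos [0.5945 0.1713 0.0797] F [-6.6  4.2 10.4] gap 0.021
turn deg [ 0.   -0.1  -0.02] shift cm [-3.95  0.04 -1.64]
```

View pics/b4.png

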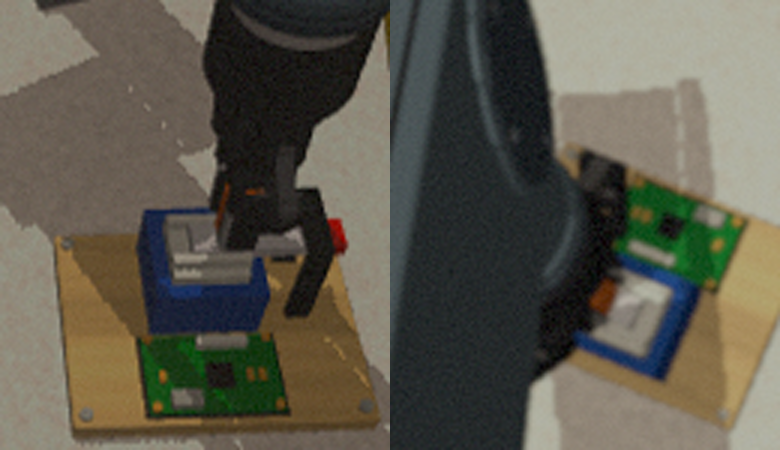

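The red tip stands out past the bridge (scene crop about (335,235)), after 40 mm of slide. I'll ease up, open and retreat.

Emit:
step_arm(targets="0 0 0 0 0 -0.2 0; 0 0 0 0 0 -0.4 0; 0 0 0 0 0 -0.4 20; 0 0 0 0 0 -0.4 100; 0 0 0 0 0 -0.4 100")

```text
time: 4.62
tool_pos: [0.5955, 0.1697, 0.0825]
ee_rot: [2.603, 1.756, 0.002]
ft_force: [0.0, -0.1, -0.2]
finger_gap: 0.0441
```

Emit:
step_arm(targets="0 0 0 0 0 0 100; 0 0 0 0 0 0 100; 0 0 0 0 0 0 100; 0 0 0 0 0 0 100; 0 0 0 0 0 0 100")

```text
time: 5.03
tool_pos: [0.5954, 0.1694, 0.0821]
ee_rot: [2.604, 1.755, 0.001]
ft_force: [-0.2, -0.0, -0.1]
finger_gap: 0.0854
```

Emit:
step_arm(targets="0 0 0 0 0 -2 100; 0 0 0 0 0 -5 100; 0 0 0 0 0 -9 100; 0 0 0 0 0 -13 100; 0 0 0 0 0 -15 100")

```text
time: 5.45
tool_pos: [0.5969, 0.1699, 0.2378]
ee_rot: [2.601, 1.754, 0.011]
ft_force: [1.6, 1.6, 1.2]
finger_gap: 0.0855
```

Emit:
step_arm(targets="0 0 0 4 -2 0 100; 0 0 0 8 -4 0 100; 0 0 0 12 -6 0 100; 0 0 0 15 -8 0 100; 0 0 0 15 -8 0 100")

```text
time: 5.87
tool_pos: [0.5749, 0.3456, 0.2318]
ee_rot: [-2.598, -1.762, -0.003]
ft_force: [-0.4, -0.1, -0.5]
finger_gap: 0.0856
```

Emit:
step_arm(targets="0 0 0 0 -4 0 100; 0 0 0 0 -8 0 100; 0 0 0 0 -8 0 100; 0 0 0 0 -8 0 100; 0 0 0 0 -8 0 100")

```text
time: 6.28
tool_pos: [0.5034, 0.3687, 0.2324]
ee_rot: [2.603, 1.756, 0.003]
ft_force: [0.8, -0.3, -0.0]
finger_gap: 0.0855
```

Run:
```python
from h import *
from plant import bot
o=[]; print(bot.read_state()["time"])
for n,(y,x) in(("scene",(130,290)),("top",(90,110))):
    d=bot.snapshot(n); im=d["image"]
    o.append(cv2.resize(im[y:y+150,x:x+130],None,fx=3,fy=3,interpolation=cv2.INTER_CUBIC))
    for c in blobs(mask(im,(6,180,80),(14,255,255)),20): print(n,cv2.boundingRect(c),np.round([onz(d,cv2.minAreaRect(c)[0],z) for z in (.127,.115)],3).tolist())
cv2.imwrite("pics/b5.png",np.hstack(o))
```

```text
6.2833
scene (133, 228, 14, 22) [[0.532, -0.205, 0.127], [0.523, -0.206, 0.115]]
scene (365, 189, 14, 21) [[0.613, 0.158, 0.127], [0.607, 0.165, 0.115]]
top (381, 220, 17, 14) [[0.519, -0.199, 0.127], [0.52, -0.203, 0.115]]
top (168, 178, 16, 16) [[0.59, 0.167, 0.127], [0.593, 0.17, 0.115]]
```

View pics/b5.png

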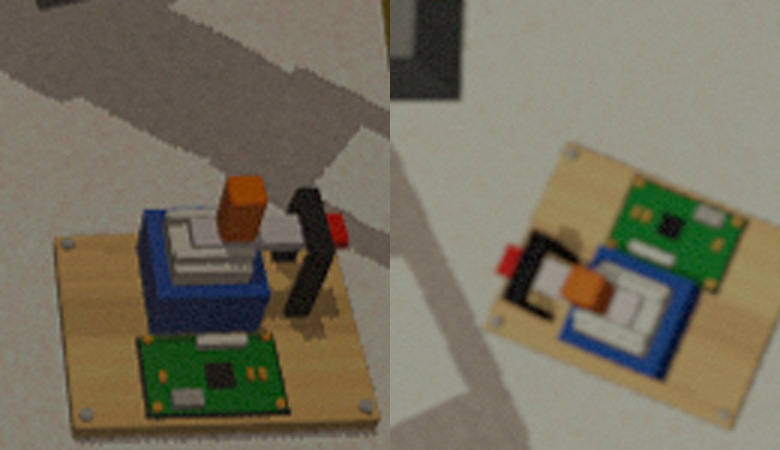

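```bash
python3 -c "
from plant import bot
bot.sign_off()"
```

```text
the job is handed in; nothing more can be done
```

The green-board jig is locked: its plunger is trapped down under the bridge and the job is handed in, at about 6.4 s on the robot's clock.

- **What I did:** I gripped the orange knob across the jig's x axis and pressed it 17 mm, against about 11 N. I then slid it about 40 mm under the bridge, eased up, opened the fingers and moved the arm well clear.
- **Keeper:** the last two pictures show the red tip well out beyond the bridge. The knob's final position gives about 38 mm of slide from the top view; the arm's own reading was about 40 mm. I did not measure where the keeper started (0 to 10 mm), so the true total may be higher.
- **Plunger:** in the pictures it stays down with the fingers clear of the jig, but I did not measure its final depth.
- **Empty jig:** the arm never went near it, and its knob is in the same place in the pictures. Colour-blob readings of it differ by a few mm between pictures, because wider colour limits also caught the knob's sides.
- **Off during the work:** the arm overshot by about 4 mm on the way down, corrected before gripping. The grip was about 2 mm off-centre, giving up to 7 N of side force.

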